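# Snap shut the four rim sections of a bonbon box lid

### The job

The lid of the chocolate box is on, but its gold rim still stands up on all four sides. Go round the rim and press each of the four sections down from above until it clicks shut and stays flush, then take your hand away. Press firmly but do not crush the box; do not lift or tip it or push it along the counter, and leave everything else where it is.

Things in the scene. Friction and masses are not known exactly. Their poses are not given: they have to be found in the camera images.
- bonbon_box: Loose dark-brown chocolate box, 0.5 kg, 108 (x) by 144 (y) mm; origin: centre of underside, z up. Its lid is on: a clear 60 x 96 mm window, top 40 mm above the underside, framed by a gold rim 24 mm wide, 3 mm thick. The rim has four springy sections, one per side, between four fixed corners (24 mm square, top at 40 mm). At the start all sections stand up, outer edge about 7.5 mm above the corners.
- rim_front (a joint): Rim section: the long section along the box's -x side, 92 mm long, 24 mm wide, hinged on the window's edge (x = -30 mm in the box's frame, 38.5 mm above the underside). Value in rad: 0.32 = up, 0 = shut, flush. Pressed down at its mark it resists with about 8 N at first, then less; below about 0.13 it clicks over and stays at 0; let go before that it springs back up.
- rim_front_mark (a point): The round cream mark, 12 mm across, on top of that section, 16 mm out from its hinge, 8 mm from its outer edge: where to press. It moves with the section: shut, it is at (-46, 0) mm in x, y of the box's frame and 40 mm above the underside; up, about 5 mm higher.
- rim_back (a joint): Rim section: the long section along the box's +x side, 92 mm long, 24 mm wide, hinged on the window's edge (x = +30 mm in the box's frame, 38.5 mm above the underside). Value in rad: 0.32 = up, 0 = shut, flush. Pressed down at its mark it resists with about 8 N at first, then less; below about 0.13 it clicks over and stays at 0; let go before that it springs back up.
- rim_back_mark (a point): The round cream mark, 12 mm across, on top of that section, 16 mm out from its hinge, 8 mm from its outer edge: where to press. It moves with the section: shut, it is at (46, 0) mm in x, y of the box's frame and 40 mm above the underside; up, about 5 mm higher.
- rim_left (a joint): Rim section: the short section along the box's +y side, 56 mm long, 24 mm wide, hinged on the window's edge (y = +48 mm in the box's frame, 38.5 mm above the underside). Value in rad: 0.32 = up, 0 = shut, flush. Pressed down at its mark it resists with about 8 N at first, then less; below about 0.13 it clicks over and stays at 0; let go before that it springs back up.
- rim_left_mark (a point): The round cream mark, 12 mm across, on top of that section, 16 mm out from its hinge, 8 mm from its outer edge: where to press. It moves with the section: shut, it is at (0, 64) mm in x, y of the box's frame and 40 mm above the underside; up, about 5 mm higher.
- rim_right (a joint): Rim section: the short section along the box's -y side, 56 mm long, 24 mm wide, hinged on the window's edge (y = -48 mm in the box's frame, 38.5 mm above the underside). Value in rad: 0.32 = up, 0 = shut, flush. Pressed down at its mark it resists with about 8 N at first, then less; below about 0.13 it clicks over and stays at 0; let go before that it springs back up.
- rim_right_mark (a point): The round cream mark, 12 mm across, on top of that section, 16 mm out from its hinge, 8 mm from its outer edge: where to press. It moves with the section: shut, it is at (0, -64) mm in x, y of the box's frame and 40 mm above the underside; up, about 5 mm higher.
- date_stamp: Bystander, loose: date stamp with an upright dark wooden handle, 26 x 55 x 71 mm tall. Origin: centre of its underside.
- ribbon_gold: Bystander, loose: spool of gold ribbon lying flat, 54 mm across, 24 mm tall. Origin: centre of its underside.
- card_stack: Bystander, loose: small stack of white cards, 55 x 85 x 14 mm. Origin: centre of its underside.
- ribbon_red: Bystander, loose: spool of red ribbon lying flat, 60 mm across, 28 mm tall. Origin: centre of its underside.
- desk_bell: Bystander, loose: call bell with a silvery dome on a black foot, 70 mm across, 44 mm tall. Origin: centre of its underside.
- marker: Bystander, loose: black marker pen lying down, 130 mm long, 13 mm thick. Origin: centre of its underside.

How it is judged:
By the outcome, as a careful person would: the job done as asked, in the order asked, and still so for the second after the job is handed in, with the robot touching nothing.
It also fails if it takes over 42 s, if anything falls off the work surface, if the arm or the gripper's body presses on something with over 40 N, if the wrist force passes 120 N, or if a joint passes its speed limit or range.

### The arm

A 7-joint arm with a two-finger parallel gripper is mounted at the origin on a cart in front of the work surface, level with it; the furniture and walls round the work are solid. World frame = base frame: x ahead of the robot, y to its left, z up, the work surface at z = 0. Lengths are in mm, angles in rad, forces in N, time in s.
With the tool pointing down it reaches from about 400 to 875 mm from the base axis. Payload 4.4 kg.
Tool frame: the origin (TCP) lies on the centre line of the jaws, within the pads' length; the fingertips stand 11 mm ahead of it and the grasp point (between the pads) lies 8 mm behind it (ctrl.tips_ahead is the distance from the TCP to the fingertips, in mm); z points along the fingers, y is the line along which they close (so a half turn about z gives the same grasp; the last joint's range is limited). The gripper opens to 85 mm and grips with 20 to 120 N. Pads are 22 mm wide; open, the fingers measure 114 mm over their backs; the gripper's body (76 mm by 85 mm) begins 54 mm behind the grasp point. The pads swing forward as they close: fully open they stand 13 mm farther back than shut.
Start: joints at [-1.312, 0.628, 0.038, 1.517, -0.027, 0.996, -0.02], TCP at [207.404, 616.037, 242.313] pointing down, gripper open.
Joint ranges: [-3.06, 3.06], [-0.37, 2.12], [-1.25, 1.32], [0.18, 2.47], [-1.1, 4.24], [0.23, 1.98], [-2.94, 2.94]. Speed limits (rad/s): [2.57, 2.57, 3.14, 3.14, 3.14, 3.14, 3.14].

### API

Orientations are given as [roll, pitch, yaw] about the fixed x, y, z axes, in that order (R = Rz(yaw) Ry(pitch) Rx(roll)).
In Python, from cell import ctrl, eyes, job gives the robot as it stands. The module is installed in compiled form; this text tells all that it offers.
- The arm moves only by the tool carry_out, never from a script. Its argument "moves" is a list of rows, each an object of numbers: "tx", "ty", "tz": the shift along the tool's x, y, z as a fraction of full scale; "twist": the turn about the tool's z as a fraction of full scale; "fingers": the opening, from 0 (shut) to 1 (fully open). In form: [{"tx": .., "ty": .., "tz": .., "twist": .., "fingers": ..}, ...]. A call has 1 to 12 rows; each row shifts and turns the commanded pose from where the row before left it, along the tool's axes as they then stand; what a row does not reach is not made up. Full scale, the value 1, is 0.3 m for a shift and pi rad for a turn. A row lasts 1/8 s, in which the tool goes at most 62.5 mm and 10.7 degrees, less where a joint would pass 70% of its speed; a pose out of reach is approached as far as the arm can. A call with a number of a shift or a turn outside -1 to 1 is refused whole. A call with a gripper value outside its range is refused whole. The fingers move at their own pace and stop on an object; the grip force is fixed at half the most. Time passes only in rows, so rows that do not move let the fingers close. It gives the time, the measured TCP pose, the force, the opening and the grip force at its end, in the units of the state.
- ctrl.read_state(): the state, without advancing time (a new reading comes with each control period).
- eyes.get_image(name): name is "scene" or "top" or "wrist"; returns a dict with "color" (420x560x3 uint8, blue, green, red), "fovy" (degrees; the focal length in pixels is half the picture's height over the tangent of half this angle, whatever the lens; pixels are square), "cx", "cy" (the principal point, pixels), "world_from_camera" (4x4, takes a point from camera to world coordinates). Camera axes: x right, y up, looking along -z (the intrinsics and any distortion apply to the point x, -y, -z); pixel columns grow to the right and rows downward; lengths in mm; the calibration is good to about 2 mm. A picture is of the moment at which its call begins. There is no depth.
- job.finish_job(): hands the job in; it is judged then, once.
The state is a dict: "clock": time; "qpos": joint angles; "qd": joint speeds; "tau": joint torques, N m; "eef_pos": TCP position; "tool_rot": TCP orientation; "force": force on the tool from outside, world axes, zero at the start; "torque": the same for the moment, N m; "width": finger opening in mm; "gripper_force": force on a finger pad.
Only numpy, scipy, OpenCV 4.12 (cv2) and the standard library are available. Lean on these libraries where they do the work, as an engineer would, in place of code of your own. Each camera call takes 0.05 s, during which the arm holds its last target. There are 200 camera calls.

## Working session

There is one attempt and no reset: what is moved stays moved. The work goes in short steps, Python scripts to look and compute and a tool call to move; the robot and the scene stay as the last step left them, time stands still between calls to the robot, and variables do not carry over. Pictures are saved under pics/ and viewed, at most 10 in all, crops included, and the job is handed in when it is done.

Besides the shell and the picture viewer there is one more tool, called after ">>>" as name(argument=value, ...) on one line, values as JSON. carry_out: Moves the arm, as the interface text tells. Its arguments: {"type":"object","properties":{"moves":{"type":"array","items":{"type":"object","properties":{"tx":{"type":"number","minimum":-1,"maximum":1},"ty":{"type":"number","minimum":-1,"maximum":1},"tz":{"type":"number","minimum":-1,"maximum":1},"twist":{"type":"number","minimum":-1,"maximum":1},"fingers":{"type":"number"}}}}},"required":["moves"]}

```bash
mkdir -p pics
python3 - <<'E'
from cell import ctrl,eyes
import cv2
for n in("scene","top"):
    d=eyes.get_image(n);cv2.imwrite(f"pics/{n}0.png",d["color"]);print(n,{k:v for k,v in d.items() if k!="color"})
print(ctrl.read_state(),ctrl.tips_ahead)
E
```

```text
scene {'fovy': 56.66125558416442, 'cx': 281.6927925356662, 'cy': 212.03026425734885, 'world_from_camera': array([[ 7.68115658e-01,  4.75580603e-01, -4.28744010e-01,
         2.05774081e+01],
       [-6.40082360e-01,  5.88198556e-01, -4.94284362e-01,
        -5.29840879e+02],
       [ 1.71145530e-02,  6.54099036e-01,  7.56215276e-01,
         9.11491953e+02],
       [ 0.00000000e+00,  0.00000000e+00,  0.00000000e+00,
         1.00000000e+00]])}
top {'fovy': 42.496422623920665, 'cx': 281.57313170862545, 'cy': 210.94347978842512, 'world_from_camera': array([[-9.36258740e-03,  9.98105605e-01, -6.08074250e-02,
         4.22945735e+02],
       [-9.99891160e-01, -1.00380498e-02, -1.08122546e-02,
         2.34696505e+01],
       [-1.14021599e-02,  6.06995761e-02,  9.98090954e-01,
         1.44562913e+03],
       [ 0.00000000e+00,  0.00000000e+00,  0.00000000e+00,
         1.00000000e+00]])}
{'clock': 0.1, 'qpos': array([-1.31180365,  0.62924393,  0.03844537,  1.51828107, -0.02698781,
        0.99630767, -0.02001771]), 'qd': array([-1.40093199e-03, -4.94250843e-04,  9.54212395e-04, -3.95629191e-03,
        1.17372999e-03, -1.60555781e-03,  4.77722090e-05]), 'tau': array([ 2.56648571e-03, -5.64539158e+01,  1.23014264e+00, -1.93977553e+01,
        1.11817225e-02,  5.42721551e-03, -4.16714317e-05]), 'eef_pos': array([207.22217756, 615.50291486, 241.48316255]), 'tool_rot': array([-3.13987085e+00,  2.78612914e-05,  2.81678814e+00]), 'force': array([-0.14654017, -0.40491301, -0.03369538]), 'torque': array([-0.00923424,  0.01962536,  0.0051839 ]), 'gripper_force': 0.0, 'width': 85.42532333758676} 11.0
```

View pics/top0.png

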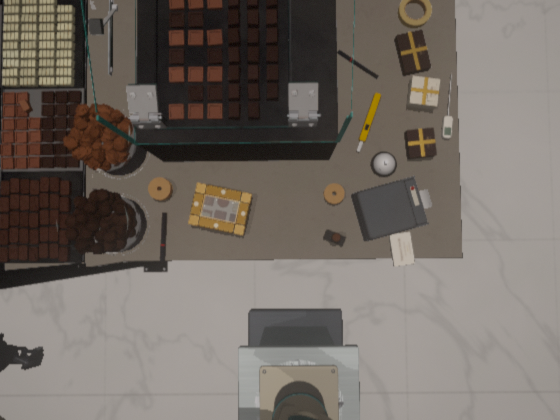

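View pics/scene0.png

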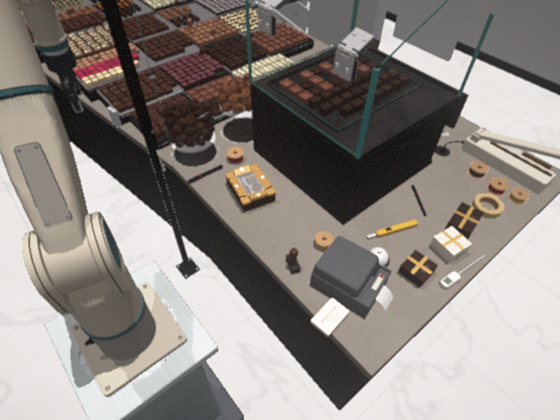

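The box is at about (221,209) in the top view, with the marker and red ribbon to its left. A tall dark pole (base about (155,266) top, (187,268) scene) stands between the hand's start and the box. I'll locate both.

```bash
cat > h.py <<'E'
import numpy as np,cv2
from cell import ctrl,eyes
def ray(d,u,v):
    f=d["color"].shape[0]/2/np.tan(np.radians(d["fovy"]/2));T=d["world_from_camera"]
    r=T[:3,:3]@np.array([(u-d["cx"])/f,-(v-d["cy"])/f,-1]);return T[:3,3],r/np.linalg.norm(r)
def at(d,u,v,z):
    o,r=ray(d,u,v);return o+r*(z-o[2])/r[2]
def proj(d,p):
    f=d["color"].shape[0]/2/np.tan(np.radians(d["fovy"]/2));T=d["world_from_camera"]
    c=T[:3,:3].T@(np.asarray(p,float)-T[:3,3]);return np.array([d["cx"]-f*c[0]/c[2],d["cy"]+f*c[1]/c[2]])
def tri(a,b):
    (o,r),(p,s)=a,b
    k=np.linalg.lstsq(np.c_[r,-s],p-o,rcond=None)[0];A,B=o+k[0]*r,p+k[1]*s
    return (A+B)/2,np.linalg.norm(A-B)
E
python3 - <<'E'
from h import *
t=eyes.get_image("top");s=eyes.get_image("scene")
print("pole base",tri(ray(t,155,266),ray(s,187,268)))
for z in(-600,-300,0,100,300,600):print(z,at(t,155,266,z)[:2].round())
# pole line in scene: plane through two pixels, in top likewise
ps=np.cross(ray(s,187,260)[1],ray(s,117,20)[1]);print("scene plane normal",ps.round(3))
print("box",at(t,221,209,40).round(1))
c=cv2.resize(t["color"][170:275,100:260],None,fx=5,fy=5,interpolation=cv2.INTER_CUBIC);cv2.imwrite("pics/topc.png",c)
c=cv2.resize(s["color"][120:280,90:300],None,fx=3.7,fy=3.7,interpolation=cv2.INTER_CUBIC);cv2.imwrite("pics/scc.png",c)
E
```

```text
pole base (array([ 345.42038173,  550.75659106, -715.06578424]), np.float64(14.109083441233926))
-600 [344. 526.]
-300 [355. 453.]
0 [367. 379.]
100 [371. 354.]
300 [379. 305.]
600 [390. 231.]
scene plane normal [ 0.512 -0.165 -0.002]
box [515.3 196.8  40. ]
```

View pics/topc.png

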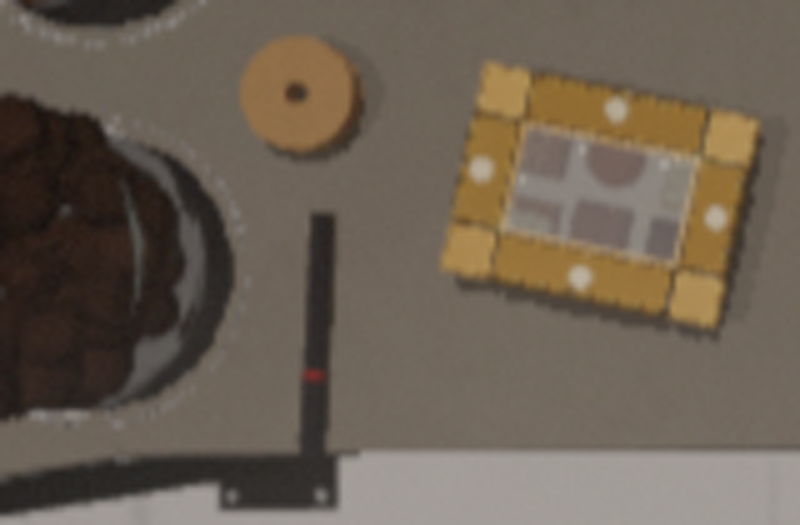

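View pics/scc.png

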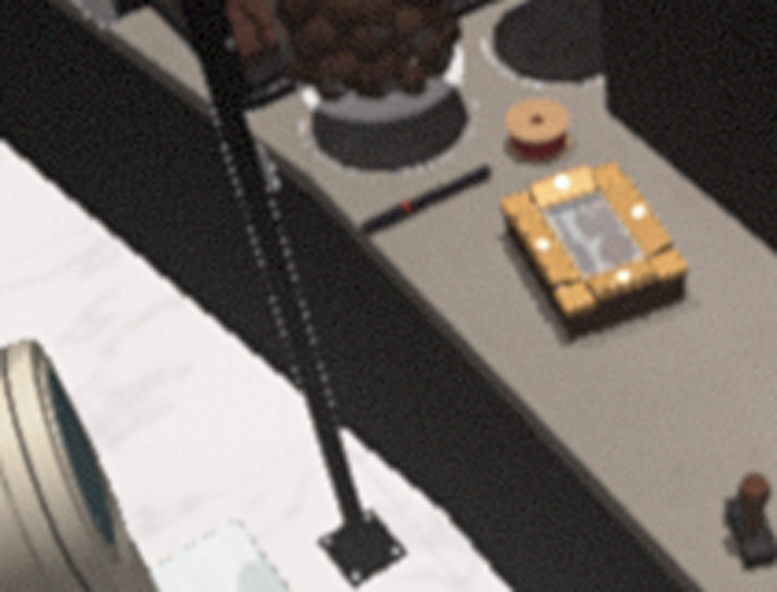

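Top crop: the four cream marks are at about (616,109) back, (481,169) left, (715,217) right and (580,277) front. The pole foot is on the floor, at roughly world (345,550).

Run:
```python
from h import *
t=eyes.get_image("top");s=eyes.get_image("scene")
g={"back":(616,109),"left":(481,169),"right":(715,217),"front":(580,277)}
im=t["color"].astype(float);P={}
for k,(X,Y) in g.items():
    u,v=X/5+99.6,Y/5+169.6;a,b=int(round(u)),int(round(v));w=im[b-3:b+4,a-3:a+4,0]  # blue: cream bright, gold dark
    w=np.clip(w-np.median(w)-15,0,None);yy,xx=np.mgrid[b-3:b+4,a-3:a+4];u,v=(w*xx).sum()/w.sum(),(w*yy).sum()/w.sum()
    P[k]=at(t,u,v,45);print(k,(round(u,1),round(v,1)),P[k].round(1))
c=sum(P.values())/4
l,b=P["left"]-P["right"],P["back"]-P["front"]
print("centre",c.round(1),"len",np.linalg.norm(l).round(1),np.linalg.norm(b).round(1),"yaw",np.arctan2(-l[0],l[1]).round(3),np.arctan2(b[1],b[0]).round(3))
for k in P:print(k,"scene pix",proj(s,P[k]).round(1))
print("case front bottom",tri(ray(t,237,160),ray(s,300,178)),at(s,345,215,0),at(s,252,133,0),at(t,340,143,250))
print("marker",at(t,163.5,235,6),"red",at(t,159,188.5,28))
```

```text
back (np.float64(222.8), np.float64(191.5)) [560.7 191.4  45. ]
left (np.float64(195.7), np.float64(203.4)) [530.3 262.2  45. ]
right (np.float64(242.7), np.float64(213.1)) [503.8 139.9  45. ]
front (np.float64(215.5), np.float64(225.0)) [473.5 210.5  45. ]
centre [517.1 201.   45. ] len 125.1 89.3 yaw -0.213 -0.216
back scene pix [262.4 176.2]
left scene pix [241.6 168.5]
right scene pix [258.1 193.4]
front scene pix [236.6 185.1]
case front bottom (array([661.19350766, 146.28133497,   9.86872133]), np.float64(33.56270190450218)) [681.53424264 -66.21385168   0.        ] [701.39263922 436.52387548   0.        ] [646.42816228 -95.43629103 250.        ]
marker [449.47261583 354.95090103   6.        ] red [572.0077201  362.29501638  28.        ]
```

The mark spacings (125.1 and 89.3 mm) fit the raised rim, and the box centre is at (517,201) with yaw -0.215. I'll swing in round the pole with the fingers shut.

>>> carry_out(moves=[{"tx":-0.007,"ty":-0.169,"fingers":0},{"tx":-0.007,"ty":-0.169,"fingers":0},{"tx":-0.007,"ty":-0.169,"fingers":0},{"tx":-0.007,"ty":-0.169,"fingers":0},{"fingers":0}])

```text
validation failed for argument at $.mo...
```

>>> carry_out(moves=[{"tx":-0.139,"ty":-0.0375,"fingers":0},{"tx":-0.139,"ty":-0.0375,"fingers":0},{"tx":-0.139,"ty":-0.0375,"fingers":0},{"tx":-0.139,"ty":-0.0375,"fingers":0},{"tx":-0.139,"ty":-0.0375,"fingers":0},{"fingers":0}])

```text
validation failed for argument at $.mo...
```

>>> carry_out(moves=[{"tx":-0.007,"ty":-0.169,"tz":0,"twist":0,"fingers":0},{"tx":-0.007,"ty":-0.169,"tz":0,"twist":0,"fingers":0},{"tx":-0.007,"ty":-0.169,"tz":0,"twist":0,"fingers":0},{"tx":-0.007,"ty":-0.169,"tz":0,"twist":0,"fingers":0},{"tx":0,"ty":0,"tz":0,"twist":0,"fingers":0}])

```text
clock: 0.92
eef_pos: [149.6, 416.9, 242.3]
tool_rot: [-3.138, 0.0, 2.816]
force: [0.1, 1.2, -0.1]
width: 0.4
gripper_force: 0.0
```

>>> carry_out(moves=[{"tx":-0.139,"ty":-0.037,"tz":0,"twist":0,"fingers":0},{"tx":-0.139,"ty":-0.037,"tz":0,"twist":0,"fingers":0},{"tx":-0.139,"ty":-0.037,"tz":0,"twist":0,"fingers":0},{"tx":-0.139,"ty":-0.037,"tz":0,"twist":0,"fingers":0},{"tx":-0.139,"ty":-0.037,"tz":0,"twist":0,"fingers":0},{"tx":0,"ty":0,"tz":0,"twist":0,"fingers":0}])

```text
clock: 1.68
eef_pos: [334.2, 300.7, 242.5]
tool_rot: [3.141, 0.002, 2.81]
force: [-0.0, 1.0, 0.3]
width: 0.3
gripper_force: 0.0
```

>>> carry_out(moves=[{"tx":0,"ty":0,"tz":0,"twist":-0.036,"fingers":0},{"tx":-0.128,"ty":-0.049,"tz":0.102,"twist":0,"fingers":0},{"tx":-0.128,"ty":-0.049,"tz":0.102,"twist":0,"fingers":0},{"tx":-0.128,"ty":-0.049,"tz":0.102,"twist":0,"fingers":0},{"tx":-0.128,"ty":-0.049,"tz":0.102,"twist":0,"fingers":0},{"tx":0,"ty":0,"tz":0,"twist":0,"fingers":0}])

```text
clock: 2.42
eef_pos: [470.0, 210.4, 117.6]
tool_rot: [-3.139, -0.001, 2.926]
force: [-0.4, -0.1, -0.5]
width: 0.1
gripper_force: 0.0
```

Run:
```python
from h import *
d=eyes.get_image("wrist");print(d["world_from_camera"].round(3),d["fovy"])
st=ctrl.read_state();print(st["eef_pos"],st["tool_rot"],st["force"])
c=np.array([517.1,201.]);ex=np.array([.977,-.213]);ey=np.array([.213,.977])
for k,o in dict(front=-44.7*ex,back=44.7*ex,left=62.7*ey,right=-62.7*ey).items():print(k,proj(d,[*(c+o),45]).round(1))
print("tip",proj(d,st["eef_pos"]-[0,0,11]).round(1))
cv2.imwrite("pics/w1.png",d["color"])
```

```text
[[ 2.16000e-01 -9.33000e-01 -2.89000e-01  3.96662e+02]
 [ 9.76000e-01  2.06000e-01  6.50000e-02  2.26313e+02]
 [-1.00000e-03 -2.96000e-01  9.55000e-01  2.48239e+02]
 [ 0.00000e+00  0.00000e+00  0.00000e+00  1.00000e+00]] 61.54250807120343
[468.66715477 212.16473319 118.66407496] [-3.14066730e+00 -1.51073717e-03  2.92815683e+00] [ 0.13873112  0.39271443 -0.60233207]
front [278.5 229.8]
back [278.6 350.7]
left [374.5 293.5]
right [182.7 293.9]
tip [280.5 270.3]
```

View pics/w1.png

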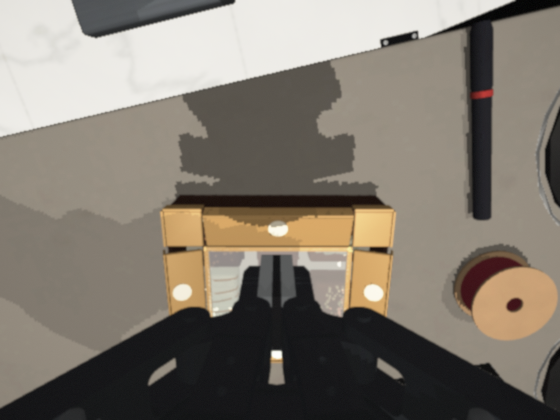

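The wrist view shows the marks at front (278,229), left (374,292), right (182,292). All are within about 1 px of prediction, so I'll press the front section.

>>> carry_out(moves=[{"tx":-0.008,"ty":0,"tz":0.09,"twist":0,"fingers":0},{"tx":0,"ty":0,"tz":0.09,"twist":0,"fingers":0},{"tx":0,"ty":0,"tz":0,"twist":0,"fingers":0}])

```text
clock: 2.85
eef_pos: [468.9, 213.3, 65.3]
tool_rot: [-3.141, -0.003, 2.933]
force: [-0.1, 0.3, 0.0]
width: -0.0
gripper_force: 0.0
```

>>> carry_out(moves=[{"tx":0,"ty":0,"tz":0.01,"twist":0,"fingers":0},{"tx":0,"ty":0,"tz":0.01,"twist":0,"fingers":0},{"tx":0,"ty":0,"tz":0,"twist":0,"fingers":0}])

```text
clock: 3.22
eef_pos: [470.9, 212.0, 60.4]
tool_rot: [3.141, 0.001, 2.93]
force: [0.3, -0.1, 0.9]
width: -0.1
gripper_force: 0.0
```

>>> carry_out(moves=[{"tx":0,"ty":0,"tz":0.007,"twist":0,"fingers":0},{"tx":0,"ty":0,"tz":0,"twist":0,"fingers":0}])

```text
clock: 3.48
eef_pos: [471.1, 212.0, 58.3]
tool_rot: [3.141, 0.001, 2.93]
force: [-0.6, 1.2, 5.0]
width: -0.5
gripper_force: 2.3
```

>>> carry_out(moves=[{"tx":0,"ty":0,"tz":0.007,"twist":0,"fingers":0},{"tx":0,"ty":0,"tz":0,"twist":0,"fingers":0}])

```text
clock: 3.72
eef_pos: [470.4, 212.0, 55.8]
tool_rot: [3.141, -0.001, 2.93]
force: [-0.9, 1.0, 1.0]
width: 0.1
gripper_force: 0.8
```

>>> carry_out(moves=[{"tx":0,"ty":0,"tz":0.007,"twist":0,"fingers":0},{"tx":0,"ty":0,"tz":0,"twist":0,"fingers":0}])

```text
clock: 3.98
eef_pos: [470.8, 211.5, 53.3]
tool_rot: [-3.141, 0.0, 2.93]
force: [0.1, 0.7, -0.9]
width: -0.1
gripper_force: 0.0
```

>>> carry_out(moves=[{"tx":0,"ty":0,"tz":0.007,"twist":0,"fingers":0},{"tx":0,"ty":0,"tz":0,"twist":0,"fingers":0}])

```text
clock: 4.22
eef_pos: [470.7, 211.6, 51.2]
tool_rot: [-3.141, -0.0, 2.93]
force: [-0.3, 0.2, 0.1]
width: -0.0
gripper_force: 0.0
```

>>> carry_out(moves=[{"tx":0,"ty":0,"tz":-0.08,"twist":0,"fingers":0},{"tx":-0.079,"ty":0.106,"tz":0,"twist":0,"fingers":0},{"tx":-0.079,"ty":0.106,"tz":0,"twist":0,"fingers":0},{"tx":0,"ty":0,"tz":0,"twist":0,"fingers":0}])

```text
clock: 4.72
eef_pos: [532.7, 266.7, 75.7]
tool_rot: [3.138, 0.003, 2.932]
force: [0.2, -0.4, 0.2]
width: -0.1
gripper_force: 0.0
```

>>> carry_out(moves=[{"tx":0,"ty":0,"tz":0.053,"twist":0,"fingers":0},{"tx":0,"ty":0,"tz":0.007,"twist":0,"fingers":0},{"tx":0,"ty":0,"tz":0,"twist":0,"fingers":0}])

```text
clock: 5.1
eef_pos: [529.2, 262.8, 56.9]
tool_rot: [-3.14, -0.002, 2.929]
force: [-1.1, -1.6, 1.3]
width: -0.2
gripper_force: 1.1
```

>>> carry_out(moves=[{"tx":0,"ty":0,"tz":0.006,"twist":0,"fingers":0},{"tx":0,"ty":0,"tz":0.006,"twist":0,"fingers":0},{"tx":0,"ty":0,"tz":0,"twist":0,"fingers":0}])

```text
clock: 5.48
eef_pos: [530.5, 264.0, 53.7]
tool_rot: [3.141, 0.0, 2.93]
force: [1.0, -0.3, -0.6]
width: -0.7
gripper_force: 0.0
```

>>> carry_out(moves=[{"tx":0,"ty":0,"tz":0.007,"twist":0,"fingers":0},{"tx":0,"ty":0,"tz":0,"twist":0,"fingers":0}])

```text
clock: 5.72
eef_pos: [530.4, 264.0, 51.6]
tool_rot: [-3.142, -0.0, 2.93]
force: [-0.2, 0.2, -0.3]
width: -0.1
gripper_force: 0.0
```

>>> carry_out(moves=[{"tx":0,"ty":0,"tz":-0.08,"twist":0,"fingers":0},{"tx":-0.077,"ty":-0.107,"tz":0,"twist":0,"fingers":0},{"tx":-0.077,"ty":-0.107,"tz":0,"twist":0,"fingers":0},{"tx":0,"ty":0,"tz":0,"twist":0,"fingers":0},{"tx":0,"ty":0,"tz":0,"twist":0,"fingers":0}])

```text
clock: 6.35
eef_pos: [561.9, 192.0, 75.8]
tool_rot: [3.141, -0.0, 2.93]
force: [-0.7, 1.5, 0.4]
width: 0.4
gripper_force: 0.0
```

>>> carry_out(moves=[{"tx":0,"ty":0,"tz":0.053,"twist":0,"fingers":0},{"tx":0,"ty":0,"tz":0.007,"twist":0,"fingers":0},{"tx":0,"ty":0,"tz":0,"twist":0,"fingers":0}])

```text
clock: 6.72
eef_pos: [561.9, 192.8, 57.5]
tool_rot: [3.141, -0.0, 2.931]
force: [0.3, 1.7, 3.3]
width: 0.5
gripper_force: 1.5
```

>>> carry_out(moves=[{"tx":0,"ty":0,"tz":0.006,"twist":0,"fingers":0},{"tx":0,"ty":0,"tz":0.006,"twist":0,"fingers":0},{"tx":0,"ty":0,"tz":0,"twist":0,"fingers":0}])

```text
clock: 7.1
eef_pos: [561.1, 190.6, 53.6]
tool_rot: [-3.14, -0.002, 2.93]
force: [-0.6, -0.8, 0.4]
width: 0.2
gripper_force: 0.0
```

>>> carry_out(moves=[{"tx":0,"ty":0,"tz":0.007,"twist":0,"fingers":0},{"tx":0,"ty":0,"tz":0,"twist":0,"fingers":0}])

```text
clock: 7.35
eef_pos: [561.6, 191.0, 51.6]
tool_rot: [-3.141, -0.001, 2.93]
force: [0.2, 0.0, 0.0]
width: -0.1
gripper_force: 0.0
```

>>> carry_out(moves=[{"tx":0,"ty":0,"tz":-0.08,"twist":0,"fingers":0},{"tx":0.076,"ty":-0.107,"tz":0,"twist":0,"fingers":0},{"tx":0.076,"ty":-0.107,"tz":0,"twist":0,"fingers":0},{"tx":0,"ty":0,"tz":0,"twist":0,"fingers":0},{"tx":0,"ty":0,"tz":0,"twist":0,"fingers":0}])

```text
clock: 7.98
eef_pos: [504.9, 138.8, 76.3]
tool_rot: [3.141, 0.001, 2.93]
force: [0.7, 0.0, -0.3]
width: 0.5
gripper_force: 0.0
```

>>> carry_out(moves=[{"tx":0,"ty":0,"tz":0.053,"twist":0,"fingers":0},{"tx":0,"ty":0,"tz":0.007,"twist":0,"fingers":0},{"tx":0,"ty":0,"tz":0,"twist":0,"fingers":0}])

```text
clock: 8.35
eef_pos: [505.0, 139.2, 57.7]
tool_rot: [3.141, 0.001, 2.931]
force: [1.0, 1.0, 5.4]
width: -0.2
gripper_force: 2.8
```

>>> carry_out(moves=[{"tx":0,"ty":0,"tz":0.006,"twist":0,"fingers":0},{"tx":0,"ty":0,"tz":0.006,"twist":0,"fingers":0},{"tx":0,"ty":0,"tz":0.007,"twist":0,"fingers":0},{"tx":0,"ty":0,"tz":0,"twist":0,"fingers":0}])

```text
clock: 8.85
eef_pos: [503.1, 138.3, 51.7]
tool_rot: [-3.141, -0.002, 2.93]
force: [-0.4, 0.2, 0.2]
width: 0.1
gripper_force: 0.0
```

>>> carry_out(moves=[{"tx":0,"ty":0,"tz":-0.15,"twist":0,"fingers":0},{"tx":0,"ty":0,"tz":-0.15,"twist":0,"fingers":0},{"tx":0.1,"ty":0.05,"tz":-0.05,"twist":0,"fingers":0},{"tx":0.1,"ty":0.05,"tz":0,"twist":0,"fingers":0},{"tx":0,"ty":0,"tz":0,"twist":0,"fingers":0},{"tx":0,"ty":0,"tz":0,"twist":0,"fingers":0}])

```text
clock: 9.6
eef_pos: [451.9, 179.9, 157.3]
tool_rot: [-3.141, 0.0, 2.93]
force: [0.3, -0.9, -0.8]
width: 0.0
gripper_force: 0.0
```

Run:
```python
from h import *
d=eyes.get_image("wrist");s=eyes.get_image("scene")
st=ctrl.read_state();print(st["eef_pos"],st["clock"])
c=np.array([517.1,201.]);ex=np.array([.977,-.213]);ey=np.array([.213,.977])
for k,o in dict(front=-46*ex,back=46*ex,left=64*ey,right=-64*ey).items():print(k,proj(d,[*(c+o),40]).round(1),proj(s,[*(c+o),40]).round(1))
p=proj(d,[*c,40]);a,b=max(0,int(p[0])-115),max(0,int(p[1])-85)
w=cv2.resize(d["color"][b:b+170,a:a+230],None,fx=3.4,fy=3.4,interpolation=cv2.INTER_CUBIC);print(a,b)
cv2.imwrite("pics/w2.png",w)
cv2.imwrite("pics/s2.png",cv2.resize(s["color"][140:230,190:310],None,fx=6,fy=6,interpolation=cv2.INTER_CUBIC))
```

```text
[452.32951822 179.45767926 157.16900752] 9.7
front [322.9 220.3] [236.3 186.3]
back [318.3 325.6] [262.8 177.2]
left [402.1 275.7] [241.5 169.3]
right [238.9 275.5] [258.3 194.9]
205 190
```

View pics/w2.png

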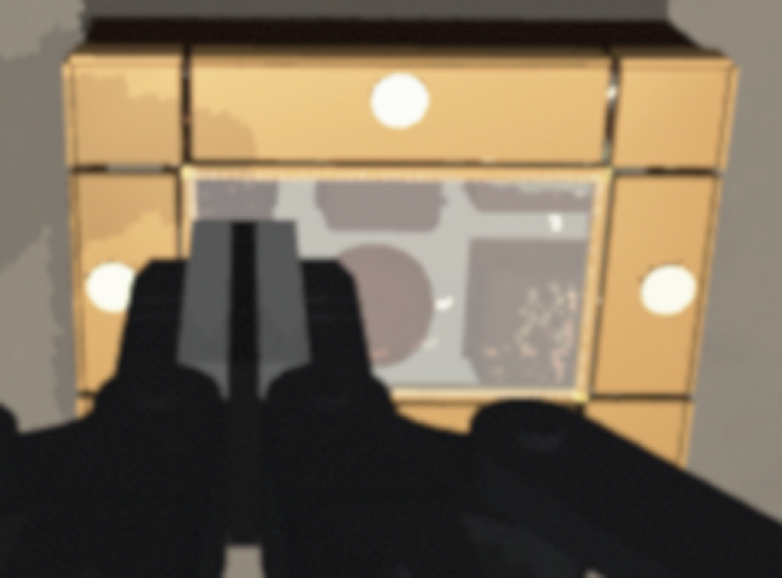

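View pics/s2.png

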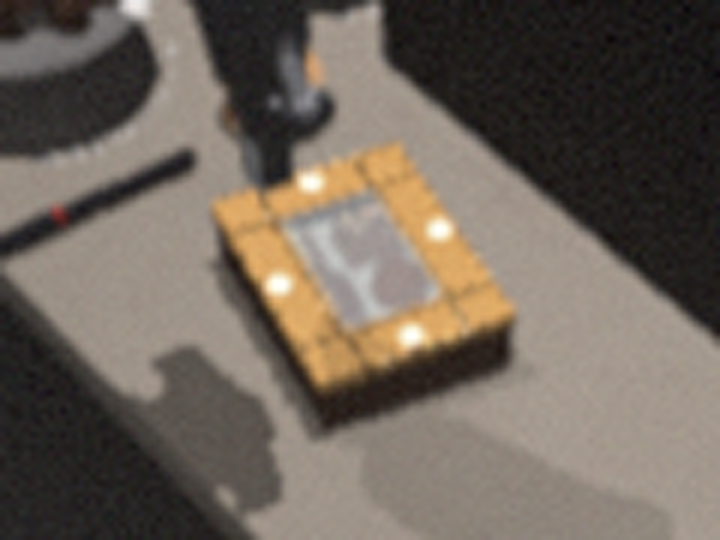

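The wrist crop (front (400,100), right (112,287), left (668,290)) and the scene crop (all four marks, back at (440,229)) show the four sections flush with the corners. The box has not moved. The hand is about 100 mm clear of it, so I'm handing in.

```bash
python3 -c "
from cell import job;print(job.finish_job())"
```

```text
the job is handed in; nothing more can be done
None
```

All four rim sections are pressed shut and look flush in the final pictures. The box did not move, the hand is clear of it, and the job was handed in at about 9.8 s.

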